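# Roll-test balance dummies and clip the true one into the tube mixer

### The job

One of the two white balance dummies in the cradle is balanced; the other has its core off its axis and would shake the tube mixer. Find the balanced one by laying one and, if need be, the other, the same way up as they lie in the cradle, across the raised end of the steel plate and letting go: the good one rolls by itself down to the stops, the bad one only rocks a little where it lies. After the good one has rolled down, press it home into the mixer's pair of spring clips, roughly centred, until both clips snap shut over it; put the rocker in the cream reject tray, and do not disturb the bottle, beaker and tube rack.

Things in the scene. Friction and masses are not known exactly. Their poses are not given: they have to be found in the camera images.
- dummy_a_mid (a point): One of two balance dummies, alike outside: smooth white plastic rod, 28 mm diameter, 115 mm long, one end round, a 25 mm thick grey cap at the other; about 100 g. This point is its centre (half-way up); y runs along the rod to the cap, x and z turn as it rolls. It starts in any place of the cradle, centre 44 mm above the bench, heavy side (if it has one) down.
- dummy_b_mid (a point): The other of two balance dummies, alike outside: smooth white plastic rod, 28 mm diameter, 115 mm long, one end round, a 25 mm thick grey cap at the other; about 100 g. This point is its centre (half-way up); y runs along the rod to the cap, x and z turn as it rolls. It starts in any place of the cradle, centre 44 mm above the bench, heavy side (if it has one) down.
- cradle: Fixed grey cradle, 135 (x) x 100 (y) mm, two places 80 mm apart along x; dummies lie along its y axis on two rails, 35 mm either side of the middle, tops 30 mm above the bench, between ridges 6 mm high. Between the rails it is open down to its 12 mm base. Origin under its centre, at bench height.
- plate: Fixed smooth flat steel plate, 230 (x) x 170 (y) mm, tilted 3 degrees, raised at its +x end. Let go at the raised end, lying along y, heavy side (if any) down, a balanced dummy rolls down about 160 mm to the stops in 1 to 3 s; an unbalanced one rocks within about 15 mm of where it was laid. Origin under its centre, at bench height; axes level, -x downhill.
- plate_start (a point): Point on the plate's top surface, 45 mm from the raised edge, half-way across, about 36 mm above the bench: the middle of the line along y where a dummy is laid (its centre then 14 mm above this point). Axes as the plate's: level, -x downhill.
- plate_foot (a point): Where the centre of a dummy comes to lie against the two stops at the plate's foot: 14 mm above the plate, about 41 mm above the bench. The stops are 10 mm high, 20 mm wide, centred 50 mm either side of this point along y; the middle is free for fingers. A dummy may arrive some 20 mm off along y. Axes as the plate's.
- mixer: Fixed white rotary tube mixer, 90 (x) x 250 (y) mm base, 12 mm thick, carrying two spring clips in line along y; its motor housing, 78 mm high, and a drive disc on it stand more than 100 mm to the -y side of the seat. Origin at bench height under the clip seat. Pressed down from above, a dummy snaps into both clips with about 10 N in all.
- clip_seat (a point): Centre of a dummy fully home in the clips, 50 mm above the bench; it lies along y, either way round. Clips 16 mm wide, 35 mm either side along y; each has two steel arms, lips 23 mm apart, flared mouth up to 24 mm above this point. A dummy meets the lips with its centre about 18 mm above this point. Between the clips it is open to 25 mm below this point.
- clip_near (a joint): Hinge of the clip arms on the -x side (both clips): 0 closed, grows as they are spread, about 0.11 rad as the dummy's widest part passes the lips, back to nearly 0 once it has snapped in.
- clip_far (a joint): The same for the clip arms on the +x side.
- reject_tray_in (a point): Centre of the inner floor, 4 mm above the bench, of the fixed cream open reject tray: 170 (x) x 150 (y) mm outside, walls 4 mm thick and 40 mm high. A dummy lies in it along y.
- reagent: Loose green bottle with a white cap, 60 mm across, 120 mm high; not to be disturbed. Origin under its centre.
- beaker: Loose white beaker, 60 mm across, 70 mm high; not to be disturbed. Origin under its centre.
- tube_rack: Loose orange rack, 70 x 160 x 50 mm, with ten purple-capped tubes up to 75 mm; not to be disturbed. Origin under its centre.
Mind the look-alikes: they are no part of the job. What is shaped like the part that bears dummy_a_mid but yellow is not meant.

How it is judged:
By the outcome, as a careful person would: the job done as asked, in the order asked, and still so for the second after the job is handed in, with the robot touching nothing.
It also fails if it takes over 72 s, if anything falls off the work surface, if the arm or the gripper's body presses on something with over 40 N, if the wrist force passes 120 N, or if a joint passes its speed limit or range.

### The arm

A 7-joint arm with a two-finger parallel gripper is mounted at the origin on the work surface. World frame = base frame: x ahead of the robot, y to its left, z up, the work surface at z = 0. Lengths are in mm, angles in rad, forces in N, time in s.
With the tool pointing down it reaches from about 400 to 875 mm from the base axis. Payload 4.4 kg.
Tool frame: the origin (TCP) lies at the very end of the fingers, on their centre line; the grasp point (between the pads) lies 19 mm behind it; z points along the fingers, y is the line along which they close (so a half turn about z gives the same grasp; the last joint's range is limited). The gripper opens to 85 mm and grips with 20 to 120 N. Pads are 22 mm wide; open, the fingers measure 114 mm over their backs; the gripper's body (76 mm by 85 mm) begins 54 mm behind the grasp point. The pads swing forward as they close: fully open they stand 13 mm farther back than shut.
Start: joints at [1.134, 0.628, 0.038, 1.517, -0.027, 0.996, -0.02], TCP at [235.563, -605.828, 231.313] pointing down, gripper open.
Joint ranges: [-3.06, 3.06], [-0.37, 2.12], [-1.25, 1.32], [0.18, 2.47], [-1.1, 4.24], [0.23, 1.98], [-2.94, 2.94]. Speed limits (rad/s): [2.57, 2.57, 3.14, 3.14, 3.14, 3.14, 3.14].

### API

Orientations are given as [roll, pitch, yaw] about the fixed x, y, z axes, in that order (R = Rz(yaw) Ry(pitch) Rx(roll)).
In Python, from cell import monitor, viewer, workorder gives the robot as it stands.
- The arm moves only by the tool arm_command, never from a script. Its argument "series" is one flat list of numbers, 5 for each row, row after row: the opening in per cent of the stroke, from 0 (shut) to 100 (fully open), then the shift along the tool's x, y, z in cm, then the turn about the tool's z in degrees. In form: [claw, x, y, z, roll, claw, x, y, z, roll, ...]. A call has exactly 5 rows; each row is the pose to reach, as a shift and turn from the pose commanded when the call began, along the tool's axes at that moment; what a row does not reach only later rows make up. A row lasts 1/12 s, in which the tool goes at most 41.7 mm and 7.16 degrees, less where a joint would pass 70% of its speed; a pose out of reach is approached as far as the arm can. A call with a gripper value outside its range is refused whole. The fingers move at their own pace and stop on an object; the grip force is fixed at half the most. Time passes only in rows, so rows that repeat a pose let the fingers close, or fill a call up. It gives the time, the measured TCP pose, the force, the opening and the grip force at its end, in the units of the state.
- monitor.read_state(): the state, without advancing time (a new reading comes with each control period).
- viewer.get_image(name): name is "scene" or "top" or "wrist"; returns (picture, depth): 384x512x3 uint8, red, green, blue; 384x512 float32, mm along the optical axis (not along the pixel's ray), 0 where there is no reading.
- viewer.camera_model(name): a dict with "mtx" (3x3 intrinsics, pixels), "R" (3x3) and "t" (3): a world point X has camera coordinates R X + t. Camera axes: x right, y down, z forward; pixel columns grow to the right and rows downward; lengths in mm; the calibration is good to about 2 mm. A picture is of the moment at which its call begins: read the wrist's pose just before it. camera_model takes no time and is no camera call; for the wrist camera it gives the pose at the moment of the call.
- workorder.finish_job(): hands the job in; it is judged then, once.
The state is a dict: "clock": time; "qpos": joint angles; "qd": joint speeds; "tau": joint torques, N m; "eef_pos": TCP position; "tool_rot": TCP orientation; "force": force on the tool from outside, world axes, zero at the start; "torque": the same for the moment, N m; "width": finger opening in mm; "gripper_force": force on a finger pad.
Only numpy, scipy, OpenCV 4.12 (cv2) and the standard library are available. Lean on these libraries where they do the work, as an engineer would, in place of code of your own. Each camera call takes 0.05 s, during which the arm holds its last target. There are 200 camera calls.

## Working session

There is one attempt and no reset: what is moved stays moved. The work goes in short steps, Python scripts to look and compute and a tool call to move; the robot and the scene stay as the last step left them, time stands still between calls to the robot, and variables do not carry over. Pictures are saved under pics/ and viewed, at most 10 in all, crops included, and the job is handed in when it is done.

Besides the shell and the picture viewer there is one more tool, called as name(argument=value, ...) on one line, values as JSON. arm_command: Moves the arm, as the interface text tells. Its arguments: {"type":"object","properties":{"series":{"type":"array","items":{"type":"number"}}},"required":["series"]}

```bash
mkdir -p pics; ls; python3 - <<'E'
from cell import monitor, viewer, workorder
import cv2, numpy as np
s=monitor.read_state(); print({k:np.round(v,3) for k,v in s.items()})
for n in("top","scene"):
    p,d=viewer.get_image(n); cv2.imwrite(f"pics/{n}0.png",p[:,:,::-1]); np.save(f"pics/{n}0.npy",d)
    m=viewer.camera_model(n); print(n,{k:np.round(v,3).tolist() for k,v in m.items()})
E
```

```text
pics
{'clock': np.float64(0.0), 'qpos': array([ 1.134,  0.629,  0.038,  1.518, -0.027,  0.996, -0.02 ]), 'qd': array([ 0.   , -0.   , -0.   , -0.001,  0.   , -0.   ,  0.001]), 'tau': array([ 0.0000e+00, -5.6340e+01,  1.2260e+00, -1.9345e+01,  1.1000e-02,
        1.0000e-02, -0.0000e+00]), 'eef_pos': array([ 235.366, -605.233,  230.406]), 'tool_rot': array([-3.14 ,  0.   ,  0.371]), 'force': array([ 0.536, -0.007, -0.611]), 'torque': array([ 0.033, -0.009, -0.001]), 'gripper_force': np.float64(0.0), 'width': np.float64(85.447)}
top {'mtx': [[414.21, 0.0, 254.602], [0.0, 414.21, 185.211], [0.0, 0.0, 1.0]], 'R': [[-0.018, -1.0, -0.012], [-0.992, 0.019, -0.129], [0.129, 0.01, -0.992]], 't': [109.518, 566.875, 1390.149]}
scene {'mtx': [[397.572, 0.0, 250.271], [0.0, 397.572, 190.121], [0.0, 0.0, 1.0]], 'R': [[-0.867, 0.498, -0.001], [0.31, 0.539, -0.783], [-0.389, -0.68, -0.622]], 't': [433.738, -174.109, 1605.279]}
```

View pics/top0.png

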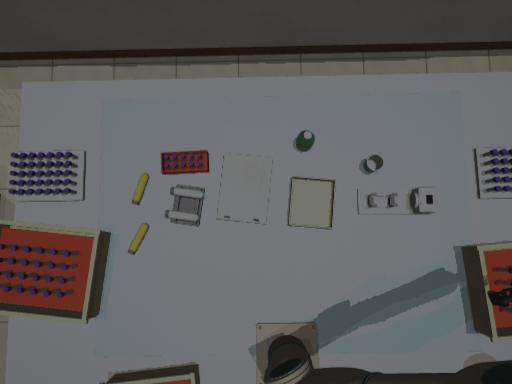

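View pics/scene0.png

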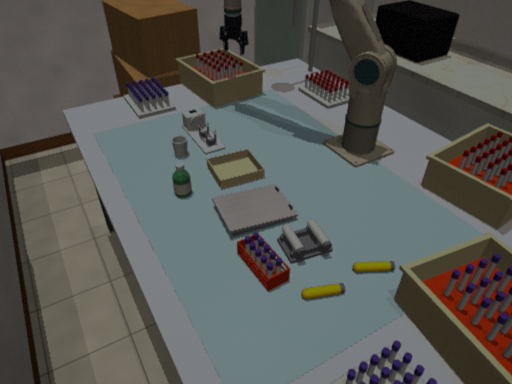

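The top view shows the cradle with the dummies near (187,191) and (184,216). The plate is at (245,188) with its stops at (227,217) and (256,220), the tray at (312,202), and the clips at (374..393,200). The scene view agrees. Next I'll enlarge this region and measure it.

```bash
cat > h.py <<'E'
import numpy as np, cv2
from cell import monitor, viewer, workorder
def ray(m,u,v,z):
    K,R,t=(np.array(m[k]) for k in("mtx","R","t"))
    d=R.T@np.linalg.solve(K,[u,v,1.]); c=-R.T@t
    return c+d*(z-c[2])/d[2]
def cloud(m,d):
    K,R,t=(np.array(m[k]) for k in("mtx","R","t"))
    v,u=np.mgrid[:d.shape[0],:d.shape[1]]
    P=np.stack([(u-K[0,2])/K[0,0]*d,(v-K[1,2])/K[1,1]*d,d],-1)
    return (P-t.reshape(3))@R
E
python3 - <<'E'
from h import *
p=cv2.imread("pics/top0.png"); d=np.load("pics/top0.npy"); m=viewer.camera_model("top")
c=p[125:245,150:450]
c=cv2.resize(c,(800,320),interpolation=cv2.INTER_CUBIC)
cv2.imwrite("pics/top0c.png",c)
X=cloud(m,d)
for n,(u,v) in dict(dA=(187,191),dB=(184,216),plate=(245,188),tray=(312,202),clip=(384,201),bot=(306,140),bk=(374,163)).items(): print(n,X[v,u].round(), ray(m,u,v,44).round())
hsv=cv2.cvtColor(p,cv2.COLOR_BGR2HSV)
E
```

```text
dA [551. 328.  60.] [552. 331.  44.]
dB [466. 340.  53.] [467. 341.  44.]
plate [560. 132.  34.] [559. 132.  44.]
tray [ 510. -100.    6.] [507. -95.  44.]
clip [ 508. -349.   12.] [ 505. -340.   44.]
bot [711. -76.  95.] [723. -82.  44.]
bk [ 644. -324.    6.] [ 637. -313.   44.]
```

View pics/top0c.png

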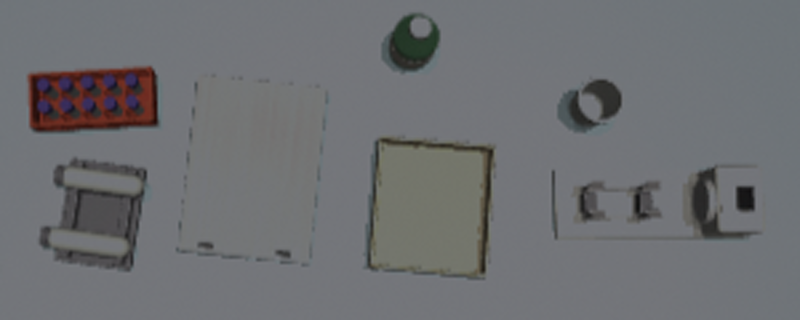

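The crop confirms the layout. Each dummy has its grey cap at the left (+y), at crop (60,176) and (45,237). The plate corners are (195,75), (327,85), (310,263) and (178,250), and the clips are at (590,202) and (648,202).

```bash
python3 - <<'E'
from h import *
p=cv2.imread("pics/top0.png"); d=np.load("pics/top0.npy"); m=viewer.camera_model("top")
X=cloud(m,d)
def crop(u,v,z): return ray(m,150+(u+.5)/2.667-.5,125+(v+.5)/2.667-.5,z)
def rect(n,u0,u1,v0,v1,lo,hi,f=None):
    Q=X[v0:v1,u0:u1]; k=(Q[...,2]>lo)&(Q[...,2]<hi)
    P=Q[k][:,:2].astype(np.float32); (c,s,a)=cv2.minAreaRect(P)
    print(n,len(P),"c",np.round(c),"mean",P.mean(0).round(),"size",np.round(s),"ang",round(a,1))
rect("dA",165,208,180,200,48,75); rect("dB",160,208,205,226,48,75)
rect("cradle",160,210,182,230,18,75)
rect("plate",210,275,150,225,20,60)
rect("tray",285,338,175,231,25,60)
rect("clips",365,402,190,212,40,90)
rect("rack",158,212,148,176,30,90)
print("plate",[crop(u,v,z)[:2].round().tolist() for u,v,z in((195,75,38),(327,85,38),(310,263,26),(178,250,26))])
print("stops",[crop(u,v,36)[:2].round().tolist() for u,v in((205,245),(284,254))])
print("tray",[crop(u,v,40)[:2].round().tolist() for u,v in((377,140),(493,148),(484,275),(368,267))])
print("mixer base",[crop(u,v,12)[:2].round().tolist() for u,v in((554,170),(556,237),(700,238))])
E
```

```text
dA 248 c [546. 331.] mean [546. 331.] size [114.  27.] ang 80.9
dB 246 c [468. 349.] mean [468. 349.] size [114.  27.] ang 80.1
cradle 713 c [508. 340.] mean [506. 339.] size [115. 131.] ang 76.9
plate 3240 c [561. 135.] mean [560. 135.] size [171. 231.] ang 82.9
tray 283 c [507. -96.] mean [ 510. -101.] size [150. 171.] ang 84.0
clips 98 c [ 508. -333.] mean [ 508. -333.] size [89. 45.] ang 89.1
rack 534 c [656. 342.] mean [655. 342.] size [ 72. 160.] ang 1.7
plate [[685.0, 208.0], [668.0, 36.0], [438.0, 63.0], [458.0, 233.0]]
stops [[463.0, 197.0], [449.0, 96.0]]
tray [[594.0, -27.0], [581.0, -176.0], [418.0, -158.0], [431.0, -11.0]]
mixer base [[554.0, -260.0], [466.0, -258.0], [461.0, -444.0]]
```

```bash
cat >> h.py <<'E'
def plan(tgt,yaw,n=1,start=None,syaw=None,turn_first=True):
    """print per-call totals (cm, deg) in tool axes: tool straight down"""
    s=monitor.read_state()
    if start is None: start=np.array(s["eef_pos"])+[.2,-.6,.9]
    if syaw is None: syaw=np.degrees(s["tool_rot"][2])
    tgt=np.array(tgt,float); D=(tgt-start)/n; left=yaw-syaw
    print("start",np.round(start,1),"yaw",round(syaw,1),"dist",np.linalg.norm(tgt-start).round())
    y=syaw
    for i in range(n):
        c,s_=np.cos(np.radians(y)),np.sin(np.radians(y))
        t=np.clip(left,-34,34); left-=t
        print(i,"x %.2f y %.2f z %.2f roll %.1f"%((D[0]*c+D[1]*s_)/10,(D[0]*s_-D[1]*c)/10,-D[2]/10,-t)); y+=t
E
python3 - <<'E'
from h import *
plan([546,331,200],80.5,5,start=[235.6,-605.8,231.3])
m=viewer.camera_model("wrist"); R=np.array(m["R"]);print((-R.T@np.array(m["t"])).round(), R.round(2), np.array(m["mtx"]).round())
E
```

```text
start [ 235.6 -605.8  231.3] yaw 21.2 dist 987.0
0 x 12.57 y -15.21 z 0.63 roll -34.0
1 x 18.93 y -5.58 z 0.63 roll -25.3
2 x 19.50 y 3.03 z 0.63 roll -0.0
3 x 19.50 y 3.03 z 0.63 roll -0.0
4 x 19.50 y 3.03 z 0.63 roll -0.0
[ 304. -579.  373.] [[ 0.36 -0.93 -0.  ]
 [-0.89 -0.35  0.28]
 [-0.27 -0.1  -0.96]] [[324.   0. 252.]
 [  0. 324. 187.]
 [  0.   0.   1.]]
```

arm_command(series=[100,2.5,-3.04,0.1,-6.8,100,5,-6.1,0.2,-13.6,100,7.5,-9.1,0.4,-20.4,100,10,-12.2,0.5,-27.2,100,12.57,-15.2,0.6,-34])

```text
clock: 0.52
eef_pos: [297.5, -416.5, 225.0]
tool_rot: [-3.141, -0.0, 0.97]
force: [0.1, -0.6, -0.7]
width: 85.4
gripper_force: 0.0
```

arm_command(series=[100,3.8,-1.1,0.1,-5.1,100,7.6,-2.2,0.2,-10.1,100,11.4,-3.3,0.4,-15.2,100,15.1,-4.5,0.5,-20.2,100,18.9,-5.6,0.6,-25.3])

```text
clock: 0.93
eef_pos: [359.1, -229.6, 219.2]
tool_rot: [-3.141, 0.0, 1.41]
force: [1.4, -0.1, -0.3]
width: 85.6
gripper_force: 0.0
```

arm_command(series=[100,3.9,0.6,0.1,0,100,7.8,1.2,0.2,0,100,11.7,1.8,0.4,0,100,15.6,2.4,0.5,0,100,19.5,3,0.6,0])

```text
clock: 1.35
eef_pos: [421.0, -42.2, 213.2]
tool_rot: [-3.141, 0.0, 1.405]
force: [1.7, -0.7, 1.1]
width: 85.8
gripper_force: 0.0
```

arm_command(series=[100,3.9,0.6,0.1,0,100,7.8,1.2,0.2,0,100,11.7,1.8,0.4,0,100,15.6,2.4,0.5,0,100,19.5,3,0.6,0])

```text
clock: 1.77
eef_pos: [482.6, 145.2, 207.0]
tool_rot: [-3.141, 0.001, 1.406]
force: [1.3, -0.1, 0.6]
width: 85.5
gripper_force: 0.0
```

```bash
python3 - <<'E'
from h import *
plan([546,331,200],80.5,1)
E
```

```text
start [482.8 144.6 207.9] yaw 80.6 dist 197.0
0 x 19.42 y 3.17 z 0.79 roll 0.1
```

arm_command(series=[100,3.9,0.6,0.1,0,100,7.8,1.2,0.2,0,100,11.7,1.8,0.4,0,100,15.6,2.4,0.5,0,100,19.4,3.1,0.7,0])

```text
clock: 2.18
eef_pos: [545.0, 331.7, 200.0]
tool_rot: [-3.141, 0.0, 1.406]
force: [0.7, -0.4, 0.4]
width: 85.7
gripper_force: 0.0
```

```bash
python3 - <<'E'
from h import *
s=monitor.read_state(); m=viewer.camera_model("wrist"); p,d=viewer.get_image("wrist")
cv2.imwrite("pics/w1.png",p[:,:,::-1]); X=cloud(m,d); np.save("pics/w1.npy",X)
print(s["eef_pos"].round(1))
k=(X[...,2]>48)&(X[...,2]<70)
n,l,st,ce=cv2.connectedComponentsWithStats(k.astype(np.uint8))
for i in range(1,n):
    if st[i,4]>400:
        P=X[l==i]; c,sz,a=cv2.minAreaRect(P[:,:2].astype(np.float32)); print(ce[i].round(),st[i,4],np.round(c,1),np.round(sz,1),round(a,1),P[:,2].max().round(1))
E
```

```text
[545.  331.7 200. ]
[370. 130.] 2215 [657.8 340.9] [ 70.8 160.6] 2.3 52.0
[168. 164.] 3205 [470.8 348. ] [112.2  27.1] 81.1 59.0
[254. 169.] 3183 [548.5 330.7] [112.8  26.8] 80.5 59.3
```

View pics/w1.png

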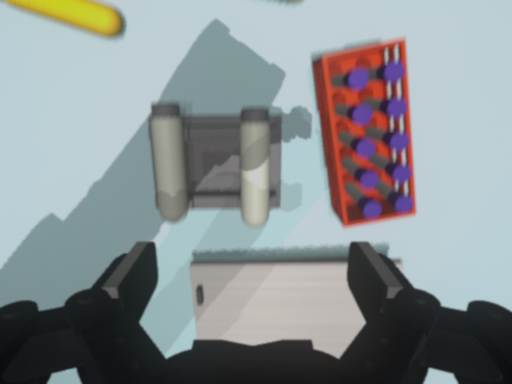

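The wrist picture shows the right-hand dummy (A) at (254,169), the left-hand one (B) at (168,164) and the rack at (370,130). A is at (548.5, 330.7), yaw 80.5. I'll descend on A and grip it.

arm_command(series=[65,0,0.36,4,0,65,0,0.36,8,0,65,0,0.36,12,0,65,0,0.36,15,0,65,0,0.36,16.6,0])

```text
clock: 2.65
eef_pos: [545.9, 326.9, 29.6]
tool_rot: [-3.136, 0.005, 1.406]
force: [0.5, -0.1, 0.7]
width: 55.4
gripper_force: 0.0
```

arm_command(series=[0,0,0,0,0,0,0,0,0,0,0,0,0,0,0,0,0,0,0,0,0,0,0,0,0])

```text
clock: 3.07
eef_pos: [549.6, 329.8, 36.1]
tool_rot: [3.139, -0.002, 1.406]
force: [-0.3, -0.3, -0.5]
width: 26.0
gripper_force: 59.3
```

arm_command(series=[0,0,0,-2,0,0,0,0,-4,0,0,0,0,-6,0,0,0,0,-8,0,0,0,0,-8,0])

```text
clock: 3.48
eef_pos: [551.6, 331.1, 119.7]
tool_rot: [3.134, -0.006, 1.405]
force: [0.6, 0.6, -0.6]
width: 25.8
gripper_force: 59.3
```

```bash
python3 - <<'E'
from h import *
s=monitor.read_state(); m=viewer.camera_model("wrist"); p,d=viewer.get_image("wrist")
cv2.imwrite("pics/w2.png",p[:,:,::-1]); X=cloud(m,d); 
print(s["eef_pos"].round(1),s["width"],s["gripper_force"],s["force"].round(1))
v=(X[...,2]>100)&(X[...,2]<150)&(np.hypot(X[...,0]-549,X[...,1]-330)<75)
P=X[v]; 
a=np.array([np.cos(np.radians(80.5)),np.sin(np.radians(80.5))]); t=(P[:,:2]-s["eef_pos"][:2])@a; u=(P[:,:2]-s["eef_pos"][:2])@[a[1],-a[0]]
for b in range(-60,75,10):
    k=(t>=b)&(t<b+10)&(abs(u)<13)
    if k.sum()>5: print(b,k.sum(),np.percentile(P[k,2],95).round(1))
E
```

```text
[551.6 331.1 119.7] 25.79186378310192 59.34243857860565 [ 0.6  0.6 -0.6]
-50 8 134.7
-40 716 142.4
-30 1015 142.5
-20 1077 142.7
-10 1178 143.1
0 1281 143.4
10 1379 143.2
20 1387 143.2
30 1493 143.3
40 1573 142.6
50 1489 141.9
```

View pics/w2.png

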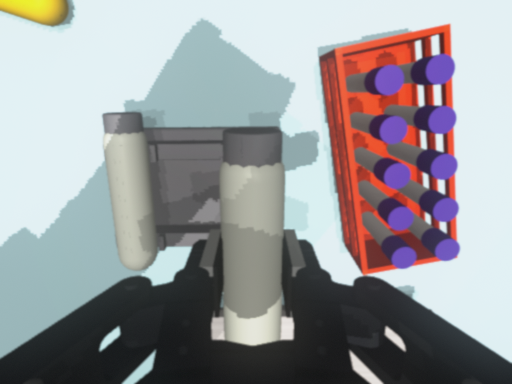

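Dummy A is held level between the fingers, rod at (252,230), with its top about 22 mm above the TCP and its centre about 8.5 mm above. B is untouched. Next I'll carry A to the raised end of the plate.

```bash
python3 - <<'E'
from h import *
plan([631,127,95],83.5,2,start=[551.0,330.3,115])
E
```

```text
start [551.  330.3 115. ] yaw 80.5 dist 219.0
0 x -9.37 y 5.62 z 1.00 roll -3.0
1 x -9.65 y 5.12 z 1.00 roll -0.0
```

arm_command(series=[0,-1.5,1,0,-0.6,0,-3.5,2.2,0.2,-1.2,0,-5.5,3.4,0.5,-1.8,0,-7.5,4.5,0.8,-2.4,0,-9.4,5.6,1,-3])

```text
clock: 3.95
eef_pos: [588.2, 225.4, 103.3]
tool_rot: [-3.141, 0.001, 1.458]
force: [-0.1, 0.1, -1.5]
width: 25.8
gripper_force: 59.3
```

arm_command(series=[0,-2.5,1.3,0.2,0,0,-5,2.6,0.4,0,0,-7.5,4,0.7,0,0,-9.6,5.1,1,0,0,-9.6,5.1,1,0])

```text
clock: 4.37
eef_pos: [629.9, 117.1, 92.6]
tool_rot: [3.141, 0.006, 1.449]
force: [-0.2, -0.7, -0.9]
width: 25.8
gripper_force: 59.3
```

```bash
python3 - <<'E'
from h import *
s=monitor.read_state(); m=viewer.camera_model("wrist"); p,d=viewer.get_image("wrist")
cv2.imwrite("pics/w3.png",p[:,:,::-1]); X=cloud(m,d); 
print(s["eef_pos"].round(1),s["tool_rot"],s["width"],s["gripper_force"])
# plate surface: fit plane
k=(abs(X[...,2]-34)<12)&(abs(X[...,0]-610)<60)&(abs(X[...,1]-145)<70)
P=X[k]; A=np.c_[P[:,:2],np.ones(len(P))]; c=np.linalg.lstsq(A,P[:,2],rcond=None)[0]
r=P[:,2]-A@c; g=abs(r)<2; c=np.linalg.lstsq(A[g],P[g,2],rcond=None)[0]
print(g.sum(),"slope deg",np.degrees(c[:2]),"z at 631,127",c@[631,127,1])
k=(X[...,2]>22)&(X[...,2]<45); n,l,st,ce=cv2.connectedComponentsWithStats(k.astype(np.uint8))
i=1+st[1:,4].argmax(); P=X[l==i]; print("x max by y",[(y,np.percentile(P[abs(P[:,1]-y)<4,0],99.5).round(1)) for y in(100,120,150,170,190) if (abs(P[:,1]-y)<4).sum()>20]); print("ymax by x",[(x,np.percentile(P[abs(P[:,0]-x)<4,1],99.5).round(1)) for x in(580,600,640,660) if (abs(P[:,0]-x)<4).sum()>20])
E
```

```text
[629.9 117.1  92.6] [3.1414246  0.0062803  1.44943062] 25.81018338510606 59.34044301509857
29171 slope deg [ 2.99610284 -0.33956402] z at 631,127 34.980531885261804
x max by y [(100, np.float64(673.0)), (120, np.float64(675.4)), (150, np.float64(679.1)), (170, np.float64(681.4)), (190, np.float64(683.9))]
ymax by x [(580, np.float64(215.4)), (600, np.float64(213.4)), (640, np.float64(209.0)), (660, np.float64(205.9))]
```

arm_command(series=[0,0,0,1,0,0,0,0,2.5,0,0,0,0,3.7,0,0,0,0,4.5,0,0,0,0,4.8,0])

```text
clock: 4.83
eef_pos: [626.7, 127.0, 44.2]
tool_rot: [-3.138, 0.001, 1.46]
force: [-0.5, 0.7, 0.3]
width: 26.1
gripper_force: 59.3
```

arm_command(series=[0,0,0,0.1,0,0,0,0,0.2,0,0,0,0,0.3,0,0,0,0,0.3,0,0,0,0,0.3,0])

```text
clock: 5.25
eef_pos: [628.7, 126.1, 43.8]
tool_rot: [3.141, -0.0, 1.458]
force: [-0.5, -0.3, -0.5]
width: 25.9
gripper_force: 59.3
```

arm_command(series=[0,0,0.1,0.1,0,0,0,0.2,0.2,0,0,0,0.2,0.2,0,0,0,0.2,0.2,0,0,0,0.2,0.2,0])

```text
clock: 5.67
eef_pos: [630.3, 125.8, 41.3]
tool_rot: [3.142, -0.0, 1.458]
force: [0.0, 0.1, -0.9]
width: 25.8
gripper_force: 59.3
```

arm_command(series=[100,0,0,0,0,100,0,0,0,0,100,0,0,-1.5,0,100,0,0,-5,0,100,0,0,-9,0])

```text
clock: 6.08
eef_pos: [628.4, 125.3, 130.1]
tool_rot: [-3.136, 0.002, 1.458]
force: [0.8, 0.2, 0.6]
width: 84.3
gripper_force: 0.0
```

arm_command(series=[100,-0.5,0,-3,0,100,-1,0,-5,0,100,-1,0,-5,0,100,-1,0,-5,0,100,-1,0,-5,0])

```text
clock: 6.5
eef_pos: [628.5, 115.8, 180.6]
tool_rot: [-3.14, 0.0, 1.458]
force: [0.3, -0.1, -0.5]
width: 85.5
gripper_force: 0.0
```

```bash
cat >> h.py <<'E'
def rods(lo=44,hi=70,amin=300):
    s=monitor.read_state(); m=viewer.camera_model("wrist"); p,d=viewer.get_image("wrist"); X=cloud(m,d)
    print(round(float(s["clock"]),2),s["eef_pos"].round(1),s["tool_rot"].round(3))
    k=(X[...,2]>lo)&(X[...,2]<hi)
    n,l,st,ce=cv2.connectedComponentsWithStats(k.astype(np.uint8))
    for i in range(1,n):
        if st[i,4]>amin:
            P=X[l==i]; c,sz,a=cv2.minAreaRect(P[:,:2].astype(np.float32)); print(ce[i].round(),st[i,4],np.round(c,1),np.round(sz,1),round(a,1),np.percentile(P[:,2],98).round(1))
    return p,X
E
python3 - <<'E'
from h import *
p,X=rods()
cv2.imwrite("pics/w4.png",p[:,:,::-1])
E
```

```text
6.5 [628.5 115.8 180.6] [-3.14   0.     1.458]
[186. 160.] 4073 [574.3 133.4] [112.8  27.8] 83.9 60.6
[346. 337.] 564 [706.  -62.3] [48.7 13.6] 46.1 66.3
```

View pics/w4.png

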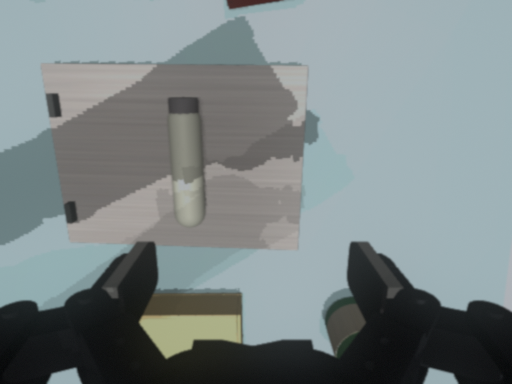

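Dummy A at (186,160) is rolling downhill. It has travelled about 56 mm from where it was laid, so A looks like the balanced one. I'll follow it to the foot.

```bash
python3 - <<'E'
from h import *
plan([475,145,150],83.5,1)
E
```

```text
start [628.4 115.3 180.9] yaw 83.6 dist 159.0
0 x 1.23 y -15.58 z 3.09 roll 0.1
```

arm_command(series=[100,0.2,-3,0.6,0,100,0.5,-6,1.2,0,100,0.8,-9.5,1.9,0,100,1,-13,2.5,0,100,1.2,-15.6,3.1,0])

```text
clock: 6.97
eef_pos: [471.2, 145.5, 148.7]
tool_rot: [-3.137, 0.001, 1.46]
force: [-0.6, 0.5, 0.5]
width: 85.4
gripper_force: 0.0
```

arm_command(series=[100,0,0,0,0,100,0,0,0,0,100,0,0,0,0,100,0,0,0,0,100,0,0,0,0])

```text
clock: 7.38
eef_pos: [476.7, 145.2, 150.1]
tool_rot: [3.141, -0.0, 1.457]
force: [-0.8, -0.6, 0.6]
width: 84.8
gripper_force: 0.0
```

```bash
python3 - <<'E'
from h import *
rods(40,62); rods(40,62)
E
```

```text
7.38 [476.7 145.2 150.1] [ 3.141 -0.     1.457]
[246. 182.] 4562 [473.6 144.1] [113.   27.8] 83.4 55.4
7.43 [476.5 145.2 150.1] [ 3.141 -0.     1.457]
[247. 182.] 4556 [473.6 144.1] [113.1  27.8] 83.4 55.3
```

The dummy is lying at rest against the stops at (473.6, 144.1). I'll grasp it.

arm_command(series=[70,-0.1,-0.3,3,0,70,-0.1,-0.3,6.5,0,70,-0.1,-0.3,9.5,0,70,-0.1,-0.3,11,0,70,-0.1,-0.3,11.7,0])

```text
clock: 7.9
eef_pos: [471.4, 144.1, 31.0]
tool_rot: [-3.138, 0.002, 1.458]
force: [0.5, 0.6, -0.5]
width: 60.2
gripper_force: 0.0
```

arm_command(series=[70,0,0,0,0,0,0,0,0,0,0,0,0,0,0,0,0,0,0,0,0,0,0,0,0])

```text
clock: 8.32
eef_pos: [473.5, 145.0, 34.8]
tool_rot: [3.139, -0.001, 1.458]
force: [-0.9, 0.4, 4.9]
width: 26.2
gripper_force: 58.9
```

arm_command(series=[0,0,0,-1,0,0,0,0,-3,0,0,0,0,-6,0,0,0,0,-9,0,0,0,0,-12,0])

```text
clock: 8.73
eef_pos: [472.0, 144.5, 155.5]
tool_rot: [3.142, -0.0, 1.458]
force: [1.2, 0.6, -1.1]
width: 25.9
gripper_force: 59.3
```

```bash
python3 - <<'E'
from h import *
plan([510,-280,150],88.7,3)
s=monitor.read_state();print(s["width"],s["gripper_force"])
E
```

```text
start [472.2 143.9 156.4] yaw 83.6 dist 426.0
0 x -13.90 y 2.84 z 0.21 roll -5.1
1 x -14.10 y 1.58 z 0.21 roll -0.0
2 x -14.10 y 1.58 z 0.21 roll -0.0
25.909994874846355 59.250646233558655
```

```bash
python3 - <<'E'
from h import *
plan([507,-410,170],88.7,3)
d=np.load("pics/top0.npy"); X=cloud(viewer.camera_model("top"),d)
Q=X[185:220,358:440].reshape(-1,3); k=Q[:,2]>80; print(Q[k].min(0).round(),Q[k].max(0).round())
E
```

```text
start [472.2 143.9 156.4] yaw 83.6 dist 555.0
0 x -18.22 y 3.23 z -0.45 roll -5.1
1 x -18.43 y 1.58 z -0.45 roll -0.0
2 x -18.43 y 1.58 z -0.45 roll -0.0
[ 385. -499.   80.] [ 543.   85. 1453.]
```

arm_command(series=[0,-3,0.5,-0.1,-1,0,-6.5,1.2,-0.2,-2,0,-10.5,1.9,-0.3,-3,0,-14.5,2.6,-0.4,-4,0,-18.2,3.2,-0.5,-5])

```text
clock: 9.15
eef_pos: [483.6, -42.2, 159.6]
tool_rot: [3.14, 0.001, 1.546]
force: [1.3, -0.7, 0.1]
width: 25.5
gripper_force: 59.3
```

arm_command(series=[0,-3.7,0.3,-0.1,0,0,-7.4,0.6,-0.2,0,0,-11.1,0.9,-0.3,0,0,-14.8,1.3,-0.4,0,0,-18.4,1.6,-0.5,0])

```text
clock: 9.57
eef_pos: [494.7, -226.4, 164.6]
tool_rot: [3.141, 0.001, 1.545]
force: [1.1, 0.5, -0.3]
width: 25.7
gripper_force: 59.3
```

arm_command(series=[0,-3.7,0.3,-0.1,0,0,-7.4,0.6,-0.2,0,0,-11.1,0.9,-0.3,0,0,-14.8,1.3,-0.4,0,0,-18.4,1.6,-0.5,0])

```text
clock: 9.98
eef_pos: [505.8, -410.6, 169.6]
tool_rot: [3.141, 0.0, 1.545]
force: [0.8, 0.4, -0.8]
width: 25.7
gripper_force: 59.3
```

arm_command(series=[0,0,0,0,0,0,0,0,0,0,0,0,0,0,0,0,0,0,0,0,0,0,0,0,0])

```text
clock: 10.4
eef_pos: [506.9, -406.5, 168.8]
tool_rot: [3.141, -0.001, 1.548]
force: [0.4, 0.2, -1.3]
width: 25.6
gripper_force: 59.2
```

```bash
python3 - <<'E'
from h import *
p,X=rods(50,90,60); np.save("pics/w5.npy",X)
cv2.imwrite("pics/w5.png",p[:,:,::-1])
E
```

```text
10.4 [ 506.9 -406.5  168.8] [ 3.141e+00 -1.000e-03  1.548e+00]
[437.  49.] 3650 [ 636.9 -310.6] [59.2 59.2] 4.9 70.5
[226.  41.] 519 [ 492.  -299.9] [22.  11.7] 88.9 72.1
[275.  40.] 512 [ 526.9 -300.3] [21.3 11.4] 89.8 72.3
[274. 130.] 87 [ 526.5 -363.1] [ 5. 12.] 72.7 71.5
[226. 135.] 145 [ 488.4 -366.9] [20.3 10.1] 55.5 71.9
[211. 228.] 149 [ 474.9 -444.7] [23.7  8.1] 40.9 74.2
[294. 229.] 137 [ 539.9 -445.1] [ 7.7 19.8] 48.8 74.7
```

View pics/w5.png

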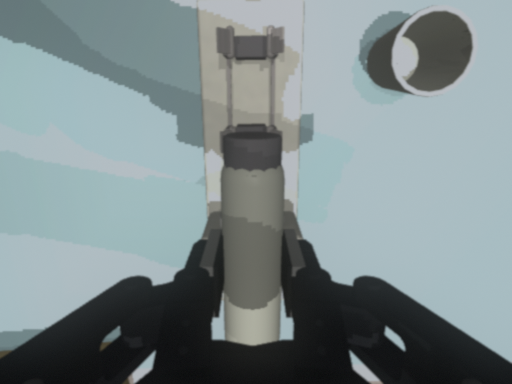

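The clips show at (226,41)/(275,40), with the second pair near (226,135)/(274,130) partly behind the held dummy. The beaker is at (437,49), clear of the path. Next I'll measure the seat, its yaw and the held rod in the same view.

```bash
python3 - <<'E'
from h import *
X=np.load("pics/w5.npy"); x,y,z=X[...,0],X[...,1],X[...,2]
for y0 in(-300,-370):
    k=(abs(y-y0)<9)&(z>60)&(z<78)&(abs(x-510)<40); print(y0,k.sum(),np.percentile(x[k],[1,99]).round(1), np.percentile(y[k],[1,99]).round(1))
for lo,hi in((-290,-270),(-275,-255),(-330,-310),(-350,-335)):
    k=(y>lo)&(y<hi)&(z>7)&(z<18)&(abs(x-510)<70); print(lo,hi,np.percentile(x[k],[.5,99.5]).round(1))
k=(z>7)&(z<18)&(abs(x-510)<30); print("base ymax",y[k].max())
k=(z>175)&(z<200)&(abs(x-507)<30)&(y>-460)&(y<-340)
P=X[k]
for lo in range(-410,-345,12):
    q=P[abs(P[:,1]-lo)<6]; 
    if len(q)>20: print(lo,len(q),np.percentile(q[:,0],[1,99]).round(1),np.percentile(q[:,2],98).round(1))
print("cap end y",np.percentile(P[:,1],99.8).round(1))
E
```

```text
-300 927 [486.5 532.5] [-308.9 -291.5]
-370 187 [485.4 531.5] [-377.7 -361.3]
-290 -270 [465.5 554.1]
-275 -255 [465.6 553.9]
-330 -310 [464.8 553.4]
-350 -335 [464.6 553.1]
base ymax -261.1249417163043
-410 1608 [495.4 521.5] 197.6
-398 3241 [482.8 534.5] 199.0
-386 1652 [495.6 522.3] 189.4
-374 1803 [495.9 522.7] 189.4
-362 1812 [497.1 521.7] 188.5
-350 887 [497.8 521.4] 187.5
cap end y -351.1
```

arm_command(series=[0,2,0,1,0,0,4,-0.1,2.5,0,0,6,-0.1,4,-0.3,0,7.2,-0.1,5.5,-0.4,0,7.4,-0.1,6.5,-0.4])

```text
clock: 10.87
eef_pos: [507.6, -329.8, 102.6]
tool_rot: [-3.14, -0.003, 1.558]
force: [-0.2, -0.5, -1.8]
width: 25.9
gripper_force: 59.2
```

arm_command(series=[0,0,0,0,0,0,0,0,0,0,0,0,0,0,0,0,0,0,0,0,0,0,0,0,0])

```text
clock: 11.28
eef_pos: [507.6, -335.7, 104.1]
tool_rot: [3.14, 0.001, 1.551]
force: [-0.0, 0.1, -0.7]
width: 25.8
gripper_force: 59.2
```

```bash
python3 - <<'E'
from h import *
s=monitor.read_state(); m=viewer.camera_model("wrist"); p,d=viewer.get_image("wrist"); X=cloud(m,d)
x,y,z=X[...,0],X[...,1],X[...,2]; T=s["eef_pos"];print(T.round(1),s["tool_rot"])
k=(z>T[2]+8)&(z<T[2]+25)&(abs(x-T[0])<25)&(y>T[1]+15)&(y<T[1]+70); P=X[k]
for o in(20,30,40,50):
    q=P[abs(P[:,1]-T[1]-o)<5]; print(o,np.percentile(q[:,0],[1,99]).round(1),q[:,2].max().round(1))
print("cap end",np.percentile(P[:,1],99.8).round(1))
for y0 in(-300,-370):
    k=(abs(y-y0)<9)&(z>60)&(z<78)&(abs(x-510)<27); print(y0,k.sum(),np.percentile(x[k],[1,99]).round(1), np.percentile(y[k],[1,99]).round(1)) if k.sum()>20 else 0
k=(y>-290)&(y<-265)&(z>7)&(z<18)&(abs(x-510)<70); print("base x",np.percentile(x[k],[.5,99.5]).round(1))
E
```

```text
[ 507.6 -335.7  104.1] [3.14024962e+00 1.17315140e-03 1.55094760e+00]
20 [496.3 522.9] 125.8
30 [496.5 523.2] 125.7
40 [497.  522.7] 125.2
50 [498.4 521.8] 123.9
cap end -280.2
-300 719 [486.5 532.5] [-308.1 -292. ]
base x [465.7 554. ]
```

arm_command(series=[0,0.2,0,1.2,0,0,0.2,0,2.2,0,0,0.2,0,2.8,0,0,0.2,0,3.2,0,0,0.2,0,3.6,0])

```text
clock: 11.75
eef_pos: [507.0, -332.1, 66.2]
tool_rot: [-3.141, -0.001, 1.553]
force: [-0.4, 0.1, -0.4]
width: 25.8
gripper_force: 59.2
```

arm_command(series=[0,0,0,0.5,0,0,0,0,1,0,0,0,0,1.5,0,0,0,0,2,0,0,0,0,2.4,0])

```text
clock: 12.17
eef_pos: [507.4, -332.6, 43.1]
tool_rot: [3.141, 0.0, 1.552]
force: [-6.3, 3.8, 45.4]
width: 25.7
gripper_force: 64.8
```

arm_command(series=[0,0,0,0.1,0,0,0,0,0.2,0,0,0,0,0.2,0,0,0,0,0.2,0,0,0,0,0.2,0])

```text
clock: 12.58
eef_pos: [507.5, -332.6, 43.2]
tool_rot: [3.141, 0.001, 1.552]
force: [-4.9, 2.4, 16.6]
width: 25.7
gripper_force: 61.2
```

```bash
cat >> h.py <<'E'
def clip():
    s=monitor.read_state(); m=viewer.camera_model("wrist"); p,d=viewer.get_image("wrist"); X=cloud(m,d)
    x,y,z=X[...,0],X[...,1],X[...,2]; print(s["eef_pos"].round(1),s["force"].round(1))
    for o in range(-390,-270,8):
        k=(abs(y-o)<4)&(abs(x-509.2)<3)&(z>40)&(z<95)
        if k.sum()>10: print(o,k.sum(),np.median(z[k]).round(1),end="; ")
    for y0 in(-300,-370):
        k=(abs(y-y0)<9)&(z>60)&(z<78)&(abs(x-510)<35); print(y0,k.sum(),np.percentile(x[k],[1,99]).round(1)) if k.sum()>20 else 0
    return p
E
python3 -c "
from h import *
clip()"
```

```text
[ 507.5 -332.6   43.2] [-4.9  2.4 16.6]
-374 48 63.0; -366 186 63.0; -358 200 63.1; -350 218 63.1; -342 220 63.1; -334 231 63.1; -326 236 63.1; -318 255 63.0; -310 277 63.1; -302 287 63.1; -294 309 62.7; -286 303 61.3; -278 293 60.8; -300 4626 [486.8 532. ]
-370 1254 [491.  526.1]
```

The rod is seated, with its top at 63 mm, and the clips are back at closed width. I'll release, rise and check.

arm_command(series=[65,0,0,-0.2,0,65,0,0,-0.2,0,65,0,0,-0.2,0,65,0,0,-0.2,0,65,0,0,-0.2,0])

```text
clock: 13.05
eef_pos: [507.2, -332.3, 42.9]
tool_rot: [-3.141, -0.0, 1.552]
force: [-0.5, 0.1, -1.6]
width: 55.8
gripper_force: 0.0
```

arm_command(series=[65,0,0,-2,0,65,0,0,-5,0,65,0,0,-8,0,65,0,0,-11,0,65,0,0,-14,0])

```text
clock: 13.47
eef_pos: [507.1, -332.2, 184.3]
tool_rot: [-3.141, -0.001, 1.552]
force: [-0.0, 0.5, 0.0]
width: 55.5
gripper_force: 0.0
```

```bash
python3 -c "
from h import *
p=clip(); cv2.imwrite('pics/w6.png',p[:,:,::-1])
plan([471,348,190],81,4)"
```

```text
[ 507.1 -332.2  184.3] [-0.   0.5  0. ]
-390 15 59.1; -382 49 62.5; -374 54 63.2; -366 55 63.3; -358 60 63.2; -350 60 63.1; -342 64 63.1; -334 63 63.1; -326 68 63.3; -318 67 63.2; -310 80 63.2; -302 68 63.0; -294 72 62.6; -286 70 61.5; -278 54 60.9; -300 1111 [486.8 532.1]
-370 892 [485.8 531.8]
start [ 510.7 -334.3  191.4] yaw 88.9 dist 684.0
0 x 17.04 y -1.31 z 0.04 roll 7.9
1 x 16.69 y -3.65 z 0.04 roll -0.0
2 x 16.69 y -3.65 z 0.04 roll -0.0
3 x 16.69 y -3.65 z 0.04 roll -0.0
```

View pics/w6.png

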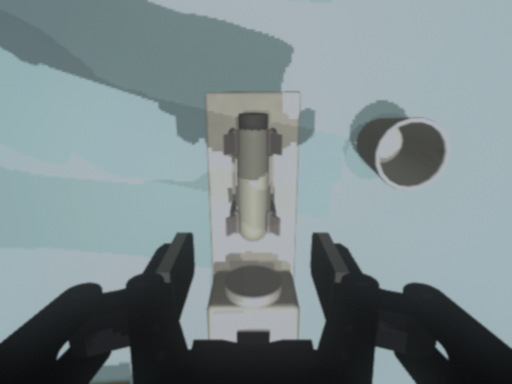

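The dummy at (253,175) lies level between both closed clip pairs and the fingers are clear. A has proven itself, so B is the rocker, and I'll fetch it now.

arm_command(series=[100,3.4,-0.3,0,1.6,100,6.8,-0.5,0,3.2,100,10.2,-0.8,0,4.8,100,13.6,-1,0,6.4,100,17,-1.3,0,8])

```text
clock: 13.93
eef_pos: [497.2, -160.7, 183.1]
tool_rot: [3.141, -0.0, 1.411]
force: [1.3, 0.7, 0.4]
width: 85.2
gripper_force: 0.0
```

arm_command(series=[100,3.4,-0.7,0,0,100,6.8,-1.5,0,0,100,10.1,-2.2,0,0,100,13.5,-3,0,0,100,16.7,-3.6,0,0])

```text
clock: 14.35
eef_pos: [487.5, 10.3, 183.1]
tool_rot: [-3.141, -0.0, 1.413]
force: [0.7, 0.4, 0.2]
width: 85.5
gripper_force: 0.0
```

arm_command(series=[100,3.4,-0.7,0,0,100,6.8,-1.5,0,0,100,10.1,-2.2,0,0,100,13.5,-3,0,0,100,16.7,-3.6,0,0])

```text
clock: 14.77
eef_pos: [478.2, 181.0, 183.1]
tool_rot: [-3.141, -0.0, 1.413]
force: [0.7, 0.4, 0.8]
width: 85.2
gripper_force: 0.0
```

arm_command(series=[100,3.4,-0.7,0,0,100,6.8,-1.5,0,0,100,10.1,-2.2,0,0,100,13.5,-3,0,0,100,16.7,-3.6,0,0])

```text
clock: 15.18
eef_pos: [468.8, 351.7, 182.9]
tool_rot: [-3.141, -0.0, 1.414]
force: [0.4, 0.8, 0.0]
width: 85.3
gripper_force: 0.0
```

arm_command(series=[65,0,0,0,0,65,0,0,0,0,65,0,0,0,0,65,0,0,0,0,65,0,0,0,0])

```text
clock: 15.6
eef_pos: [470.2, 347.7, 183.1]
tool_rot: [3.141, 0.001, 1.41]
force: [-0.4, -0.2, -0.4]
width: 55.5
gripper_force: 0.0
```

```bash
python3 -c "
from h import *
rods(48,66)
plan([471,348,34],81,1)"
```

```text
15.6 [470.2 347.7 183.1] [3.141e+00 1.000e-03 1.410e+00]
[448. 132.] 1820 [657.4 341. ] [ 71.4 160.6] 2.1 50.8
[250. 172.] 3546 [469.9 348.3] [112.5  26.7] 81.6 58.1
start [470.4 347.4 184.2] yaw 80.8 dist 150.0
0 x 0.07 y 0.05 z 15.02 roll -0.2
```

arm_command(series=[65,0,0,4,0,65,0,0,8,0,65,0,0,11.5,0,65,0,0,13.8,0,65,0,0,14.8,0])

```text
clock: 16.07
eef_pos: [468.3, 347.0, 32.0]
tool_rot: [-3.138, 0.005, 1.412]
force: [-0.1, -0.2, 0.7]
width: 55.4
gripper_force: 0.0
```

arm_command(series=[65,0,0,0,0,0,0,0,0,0,0,0,0,0,0,0,0,0,0,0,0,0,0,0,0])

```text
clock: 16.48
eef_pos: [470.7, 350.5, 37.4]
tool_rot: [3.139, -0.003, 1.413]
force: [-0.4, -1.3, 5.9]
width: 25.6
gripper_force: 59.1
```

arm_command(series=[0,0,0,-1,0,0,0,0,-3,0,0,0,0,-6,0,0,0,0,-9,0,0,0,0,-11,0])

```text
clock: 16.9
eef_pos: [470.4, 350.2, 148.9]
tool_rot: [3.139, -0.003, 1.413]
force: [1.3, 1.1, -1.7]
width: 25.7
gripper_force: 59.2
```

```bash
python3 -c "
from h import *
print(monitor.read_state()['gripper_force'])
plan([509,-94,130],84,3)"
```

```text
59.20738220214844
start [470.6 349.6 149.8] yaw 80.9 dist 446.0
0 x -14.40 y 3.59 z 0.66 roll -3.1
1 x -14.57 y 2.82 z 0.66 roll -0.0
2 x -14.57 y 2.82 z 0.66 roll -0.0
```

arm_command(series=[0,-2.5,0.6,0,-0.6,0,-5.5,1.4,0.2,-1.2,0,-8.5,2.1,0.3,-2,0,-11.5,2.9,0.5,-2.6,0,-14.4,3.6,0.6,-3])

```text
clock: 17.32
eef_pos: [482.7, 199.9, 140.3]
tool_rot: [3.14, 0.0, 1.466]
force: [0.3, -0.9, -0.9]
width: 26.1
gripper_force: 59.2
```

arm_command(series=[0,-2.9,0.6,0.1,0,0,-5.8,1.1,0.2,0,0,-8.8,1.7,0.4,0,0,-11.7,2.3,0.5,0,0,-14.6,2.8,0.6,0])

```text
clock: 17.73
eef_pos: [495.3, 51.8, 134.3]
tool_rot: [3.14, 0.0, 1.465]
force: [0.5, -0.6, -1.3]
width: 25.7
gripper_force: 59.2
```

arm_command(series=[0,-3.5,0.6,0.1,0,0,-7,1.3,0.2,0,0,-10.5,2,0.4,0,0,-13,2.5,0.5,0,0,-14.6,2.8,0.6,0])

```text
clock: 18.15
eef_pos: [507.3, -99.2, 128.1]
tool_rot: [3.141, 0.002, 1.46]
force: [-0.4, 1.0, -1.6]
width: 25.7
gripper_force: 59.2
```

arm_command(series=[0,0,0,0,0,0,0,0,0,0,0,0,0,0,0,0,0,0,0,0,0,0,0,0,0])

```text
clock: 18.57
eef_pos: [507.5, -93.1, 127.7]
tool_rot: [3.141, -0.0, 1.468]
force: [0.4, -0.5, -1.5]
width: 25.9
gripper_force: 59.2
```

```bash
python3 - <<'E'
from h import *
s=monitor.read_state(); m=viewer.camera_model("wrist"); p,d=viewer.get_image("wrist"); X=cloud(m,d)
x,y,z=X[...,0],X[...,1],X[...,2]; T=s["eef_pos"];print(T.round(1),s["tool_rot"])
k=(z>30)&(z<48)
for y0 in(-80,-60,-40):
    q=k&(abs(y-y0)<5); print(y0,np.percentile(x[q],[1,99]).round(1) if q.sum() else 0)
for x0 in(460,480,540,560):
    q=k&(abs(x-x0)<5)&(y<20)&(y>-60); print(x0,np.percentile(y[q],[2,98]).round(1) if q.sum() else 0)
k=(z>T[2]+8)&(z<T[2]+28)&(abs(x-T[0])<25)&(y>T[1]+30)&(y<T[1]+75); P=X[k]; print("rod cap end",np.percentile(P[:,1],99.8),"top",np.percentile(P[:,2],95),"x",np.percentile(P[:,0],[1,99]))
E
```

```text
[507.5 -93.1 127.7] [ 3.14121484e+00 -4.34452566e-04  1.46750661e+00]
-80 [425.8 694.2]
-60 [427.7 700.3]
-40 [429.7 599.8]
460 [-20.9 -16.9]
480 [-22.9 -18.9]
540 [-29.1 -25.1]
560 [-31.1 -27. ]
rod cap end -38.72316993253627 top 147.45044985554927 x [499.85407821 525.68554937]
```

arm_command(series=[0,0,0,3,0,0,0,0,6,0,0,0,0,8.5,0,0,0,0,10.2,0,0,0,0,11.1,0])

```text
clock: 19.03
eef_pos: [506.3, -93.6, 14.3]
tool_rot: [-3.138, -0.0, 1.467]
force: [-0.2, 0.1, -1.2]
width: 25.6
gripper_force: 59.2
```

arm_command(series=[0,0,0,0.1,0,0,0,0,0.2,0,0,0,0,0.3,0,0,0,0,0.4,0,0,0,0,0.4,0])

```text
clock: 19.45
eef_pos: [508.1, -94.8, 13.1]
tool_rot: [3.14, 0.0, 1.465]
force: [-0.9, -0.2, -1.4]
width: 26.3
gripper_force: 59.2
```

Now I'll release with a small opening and lift.

arm_command(series=[0,0,0,0.1,0,60,0,0,0.1,0,60,0,0,0.1,0,60,0,0,0.1,0,60,0,0,0.1,0])

```text
clock: 19.87
eef_pos: [507.6, -94.6, 11.5]
tool_rot: [3.141, -0.0, 1.465]
force: [0.6, -0.0, 0.6]
width: 51.0
gripper_force: 0.0
```

arm_command(series=[60,0,0,-2,0,60,0,0,-5,0,60,0,0,-9,0,60,0,0,-13,0,60,0,0,-17,0])

```text
clock: 20.28
eef_pos: [506.8, -94.4, 183.0]
tool_rot: [-3.141, -0.0, 1.465]
force: [1.4, -0.6, 0.1]
width: 51.4
gripper_force: 0.0
```

arm_command(series=[60,0,-3,0,0,60,0,-6,0,0,60,0,-9,0,0,60,0,-9,0,0,60,0,-9,0,0])

```text
clock: 20.7
eef_pos: [416.4, -85.3, 181.6]
tool_rot: [-3.141, 0.001, 1.465]
force: [1.4, -0.6, -0.6]
width: 51.1
gripper_force: 0.0
```

```bash
python3 - <<'E'
from h import *
rods(22,36)
p,d=viewer.get_image("top"); cv2.imwrite("pics/top1.png",cv2.resize(p[125:245,150:450,::-1],(800,320),interpolation=cv2.INTER_CUBIC))
E
```

```text
20.7 [416.4 -85.3 181.6] [-3.141e+00  1.000e-03  1.465e+00]
[420. 190.] 1853 [ 542.6 -101.5] [142.6  96.7] 84.0 35.7
[348. 168.] 3029 [508.9 -97.1] [112.9  26.9] 84.3 32.2
```

View pics/top1.png

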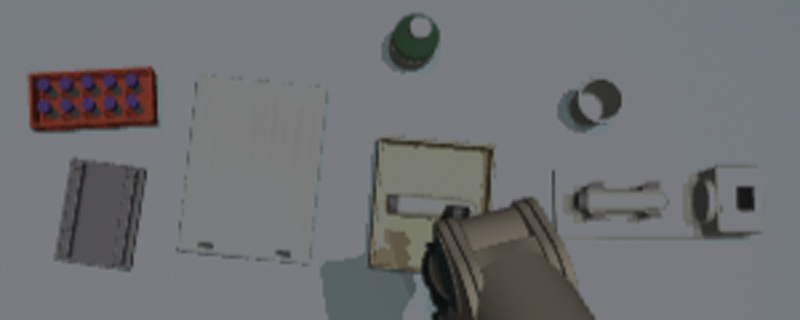

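The rejected dummy lies in the tray at (425,205), the good one is in the clips at (620,202), and the bottle, beaker and rack have not moved. I'm handing the job in.

```bash
python3 -c "
from cell import workorder
print(workorder.finish_job())"
```

```text
the job is handed in; nothing more can be done
None
```

The job is handed in at about 21 s on the robot's clock: the dummy that rolled down the plate is snapped into both mixer clips, the other, never tested because the first one rolled, is in the cream reject tray, and the bottle, beaker and rack stayed where they were.

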